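# Set the work support's arm to its depth mark

## Robot

A 6-joint arm with a two-finger parallel gripper is mounted at the origin on the work surface; the furniture and walls round the work are solid. World frame = base frame: x ahead of the robot, y to its left, z up, the work surface at z = 0. Lengths are in m, angles in rad, forces in N, time in s.
With the tool pointing down it reaches from about 0.35 to 0.975 m from the base axis. Payload 4.9 kg.
Tool frame: the origin (TCP) lies at the very end of the fingers, on their centre line; the grasp point (between the pads) lies manip.grip_point_offset behind it (manip.grip_point_offset is the distance from the TCP to the grasp point, in m); z points along the fingers, y is the line along which they close (so a half turn about z gives the same grasp; the last joint's range is limited). The gripper opens to 85 mm and grips with 20 to 120 N. Pads are 22 mm wide; open, the fingers measure 114 mm over their backs; the gripper's body (76 mm by 85 mm) begins 54 mm behind the grasp point. The pads swing forward as they close: fully open they stand 13 mm farther back than shut.
Start: joints at [-1.397, 0.053, 1.613, -0, 1.476, -0.119], TCP at [0.18, -0.598, 0.231] pointing down, gripper open.
Joint ranges: [-3.01, 3.01], [-1.01, 2.22], [0.06, 2.58], [-1.02, 4.17], [0.09, 2.62], [-3.14, 3.14]. Speed limits (rad/s): [2.57, 2.57, 3.14, 3.14, 3.14, 3.14].

## Interface

Orientations are given as a unit quaternion [w, x, y, z].
In Python, from plant import manip gives the robot as it stands.
- The arm moves only by the shell command python3 -m crank 'ROWS' [OPENING]. ROWS is JSON, a list of rows, each an object of numbers: "x", "y", "z": the shift along the tool's x, y, z in cm; "turn": the turn about the tool's z in rad. In form: [{"x": .., "y": .., "z": .., "turn": ..}, ...]. A call has 1 to 5 rows; each row shifts and turns the commanded pose from where the row before left it, along the tool's axes as they then stand; what a row does not reach is not made up. A row lasts 1/10 s, in which the tool goes at most 50 mm and 8.59 degrees, less where a joint would pass 70% of its speed; a pose out of reach is approached as far as the arm can. A call with a gripper value outside its range is refused whole. OPENING is the opening in per cent of the stroke, from 0 (shut) to 100 (fully open), set as the call begins (- or left out, the last holds). The fingers move at their own pace and stop on an object; the grip force is fixed at half the most. Time passes only in rows, so rows that do not move let the fingers close. It gives the time, the measured TCP pose, the force, the opening and the grip force at its end, in the units of the state.
- manip.state(): the state, without advancing time (a new reading comes with each control period).
- manip.grab_frame(name): name is "scene" or "side" or "wrist"; returns (picture, depth): 480x640x3 uint8, red, green, blue; 480x640 float32, m along the optical axis (not along the pixel's ray), 0 where there is no reading.
- manip.camera_model(name): a dict with "mtx" (3x3 intrinsics, pixels), "world_to_cam" (4x4, takes a point from world to camera coordinates). Camera axes: x right, y down, z forward; pixel columns grow to the right and rows downward; lengths in m; the calibration is good to about 2 mm. A picture is of the moment at which its call begins: read the wrist's pose just before it. camera_model takes no time and is no camera call; for the wrist camera it gives the pose at the moment of the call.
- manip.job_done(): hands the job in; it is judged then, once.
The state is a dict: "time": time; "joint_pos": joint angles; "joint_vel": joint speeds; "joint_efforts": joint torques, N m; "tool_pos": TCP position; "tool_rot": TCP orientation; "contact_force": force on the tool from outside, world axes, zero at the start; "ft_torque": the same for the moment, N m; "gripper_width": opening from 0.0 (shut) to 1.0 (fully open); "grasp_force": force on a finger pad.
Only numpy, scipy, OpenCV 4.12 (cv2) and the standard library are available. Lean on these libraries where they do the work, as an engineer would, in place of code of your own. Each camera call takes 0.05 s, during which the arm holds its last target. There are 200 camera calls.

## Task

Ready the guitar-maker's work support: take the aluminium support arm out of its wooden cradle and slide its plain end into the level bore of the stand's clamp block until the red ring on the arm is right at the mouth of the bore, then let go of it. Someone has left the clamp block at an unknown height on its column, so find that height by feel or by sight, do not force the arm, and leave the other things where they are.

Things in the scene. Friction and masses are not known exactly. Their poses are not given: they have to be found in the camera images.
- stand: fixed work support: blue base 116 mm across, column, grey clamp block 100 (x) x 56 (y) x 52 mm high with a level 38.4 mm bore right through it along this x axis, at y = 0. Mouth (1 mm chamfer) at x = -50 mm; insert towards +x. Origin: centre of the base on the bench. Bore axis 82 to 114 mm above the bench: differs each time, not measured. Block stays put under 25 N
- cradle: fixed wooden cradle: board 160 x 70 x 12 mm with two V-blocks (18 mm thick, at x = -62 and +62 mm, 51 mm high) in which the arm lies. Origin: centre of the underside; x along the arm in it, z up. The arm's axis lies 55.5 mm above the bench
- support_arm: support arm: aluminium tube, 36 mm across, 192 mm long over all, 0.11 to 0.22 kg. Origin: on its axis, 95 mm from the plain end; +x runs along the axis to the plain end. Black rubber tail cap (46 mm across) at x = -97 to -80 mm; red ring 6 mm wide at x = 22 to 28 mm, its middle 70 mm from the plain end. Take it from above, across the tube, between the V-blocks. It may be rolled about its axis
- plain_end (a point): centre of the arm's plain end face (x = +95 mm on the arm), the end that goes into the bore; its edge has a 2 mm chamfer
- caul: bystander: light wooden caul block, 52 x 63 x 32 mm, loose; origin at the centre of its underside
- under_mouth (a point): point on the bench straight below the mouth of the bore, fixed to the stand, axes as the stand's. The clamp block begins here and runs 100 mm along +x. Its top is flat and level, 26 mm above the bore's axis (so 108 to 140 mm above the bench), all along the block: touching the top gives the bore's height

How it is judged:
By the outcome, as a careful person would: the job done as asked, in the order asked, and still so for the second after the job is handed in, with the robot touching nothing.
It also fails if it takes over 67 s, if anything falls off the work surface, if the arm or the gripper's body presses on something with over 40 N, if the wrist force passes 120 N, or if a joint passes its speed limit or range.

## Working session

There is one attempt and no reset: what is moved stays moved. The work goes in short steps, Python scripts to look and compute and a shell command to move; the robot and the scene stay as the last step left them, time stands still between calls to the robot, and variables do not carry over. Pictures are saved under pics/ and viewed, at most 11 in all, crops included, and the job is handed in when it is done.

```bash
mkdir -p pics; ls; cat > h.py <<'E'
import numpy as np, cv2
from plant import manip
def snap(n,f):
    m=manip.camera_model(n); p,d=manip.grab_frame(n)
    cv2.imwrite(f'pics/{f}.png',cv2.cvtColor(p,cv2.COLOR_RGB2BGR)); np.savez(f'pics/{f}.npz',d=d,K=m['mtx'],T=m['world_to_cam']); return p,d
def world(f,u=None,v=None):
    z=np.load(f'pics/{f}.npz'); d=z['d']; K=z['K']; Ti=np.linalg.inv(z['T'])
    V,U=np.mgrid[0:480,0:640]
    P=np.stack([(U-K[0,2])/K[0,0]*d,(V-K[1,2])/K[1,1]*d,d],-1)@Ti[:3,:3].T+Ti[:3,3]
    P[d==0]=np.nan
    return P if u is None else P[v,u]
E
python3 - <<'E'
from h import *
s=manip.state(); print(s, manip.grip_point_offset)
for n in('scene','side'):
    snap(n,n+'0'); m=manip.camera_model(n); print(np.round(np.linalg.inv(m['world_to_cam']),3))
E
```

```text
pics
{'time': 0.0, 'joint_pos': array([-1.39698219e+00,  5.34039947e-02,  1.61428902e+00,  5.04697902e-05,
        1.47603595e+00, -1.19015401e-01]), 'joint_vel': array([ 7.64086607e-04, -2.74769584e-04, -2.10382997e-04,  8.19584180e-04,
       -3.72863184e-05, -6.43472137e-04]), 'joint_efforts': array([-7.44645058e-04, -3.93681514e+01, -3.70180035e+01, -1.38186451e-04,
        7.00630015e-03, -5.98012520e-06]), 'tool_pos': array([ 0.18030911, -0.59776838,  0.23003679]), 'tool_rot': array([-1.06844589e-03,  9.89300280e-01,  1.45889737e-01, -4.15352407e-06]), 'contact_force': array([ 0.34938099,  0.58147979, -0.29549707]), 'ft_torque': array([0.01036527, 0.04266015, 0.0214006 ]), 'grasp_force': 0.0, 'gripper_width': 1.0015403293954435} 0.0187
[[-0.902 -0.27   0.338  0.253]
 [-0.432  0.552 -0.713  0.712]
 [ 0.006 -0.789 -0.614  0.671]
 [ 0.     0.     0.     1.   ]]
[[-0.983 -0.119  0.142  0.417]
 [-0.185  0.638 -0.747  0.872]
 [-0.002 -0.761 -0.649  0.795]
 [ 0.     0.     0.     1.   ]]
```

View pics/scene0.png

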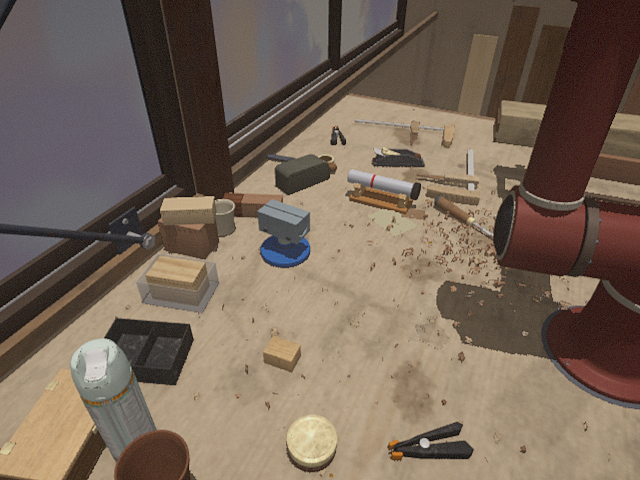

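View pics/side0.png

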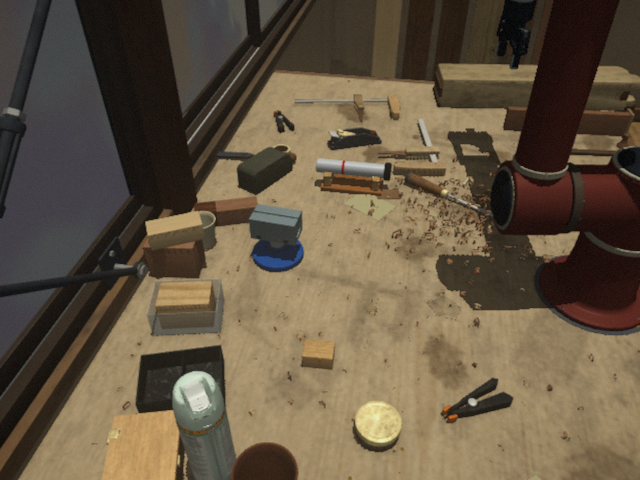

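The scene view shows the stand (blue base at about (285,250), block at about (285,220)) and the arm in its cradle, with the plain end at (350,176) and the cap at (412,190). The side view shows the base at (277,254), the block top at (277,215), and the arm running from (318,164) to (390,172). Next I'll measure these with depth.

```bash
python3 - <<'E'
from h import *
for f,bb,ab in(('scene0',(250,195,325,275),(340,165,425,215)),('side0',(245,200,308,275),(312,155,396,195))):
    P=world(f); im=cv2.imread(f'pics/{f}.png').astype(int); b,g,r=im[...,0],im[...,1],im[...,2]
    m=np.zeros((480,640),bool); m[bb[1]:bb[3],bb[0]:bb[2]]=1
    q=m&(b>r+60)&(P[...,2]<.03); pts=P[q]; 
    print(f,'base',q.sum(),cv2.minEnclosingCircle(pts[:,:2].astype(np.float32)),np.nanmedian(pts[:,2]))
    zz=P[...,2]; t=m&(zz>.08)
    ztop=np.nanpercentile(zz[t],90); top=t&(zz>ztop-.006); tp=P[top]
    print('top z',ztop,top.sum(),np.median(tp[:,2]),cv2.minAreaRect(tp[:,:2].astype(np.float32)), cv2.boxPoints(cv2.minAreaRect(tp[:,:2].astype(np.float32))))
    m[:]=0; m[ab[1]:ab[3],ab[0]:ab[2]]=1
    a=m&(zz>.045)&(zz<.09); ap=P[a]
    tb=a&(zz>.062); tp=P[tb]; print('arm',tb.sum(),np.nanmax(zz[a]),cv2.minAreaRect(tp[:,:2].astype(np.float32)),cv2.boxPoints(cv2.minAreaRect(tp[:,:2].astype(np.float32))).round(4).tolist())
    red=m&(r>g+60)&(r>b+60)&(zz>.055); print('red',red.sum(),P[red].mean(0),P[red].max(0))
E
```

```text
scene0 base 439 ((0.6703037023544312, 0.010466376319527626), 0.05629858374595642) 0.015460495762001036
top z 0.1155354095538536 762 0.11449870055018674 ((0.6734899282455444, 0.00705362856388092), (0.060688454657793045, 0.10243648290634155), 84.64713287353516) [[ 0.61966425 -0.01838015]
 [ 0.721654   -0.02793638]
 [ 0.7273156   0.03248741]
 [ 0.62532586  0.04204364]]
arm 659 0.08136260901992698 ((0.5444298386573792, -0.28730538487434387), (0.19161005318164825, 0.03691859543323517), 2.251697301864624) [[0.4480000138282776, -0.272599995136261], [0.44940000772476196, -0.3095000088214874], [0.6409000158309937, -0.3019999861717224], [0.6394000053405762, -0.26510000228881836]]
red 23 [ 0.57039027 -0.28395196  0.06777759] [ 0.5730655  -0.27534548  0.07685526]
side0 base 395 ((0.6701546907424927, 0.010726071894168854), 0.056279100477695465) 0.013722473148119585
top z 0.11404187078935302 838 0.11263311290349187 ((0.6703996062278748, 0.007503841072320938), (0.06214696541428566, 0.10075363516807556), 85.67737579345703) [[ 0.61782396 -0.01968423]
 [ 0.71829104 -0.02727828]
 [ 0.72297525  0.03469191]
 [ 0.62250817  0.04228596]]
arm 646 0.08004281102693167 ((0.5424041748046875, -0.287910133600235), (0.19198723137378693, 0.040364328771829605), 2.2299044132232666) [[0.4456999897956848, -0.27149999141693115], [0.447299987077713, -0.3118000030517578], [0.6391000151634216, -0.3043000102043152], [0.637499988079071, -0.2639999985694885]]
red 19 [ 0.56958178 -0.28527636  0.06831007] [ 0.57226313 -0.27735749  0.0742946 ]
```

```bash
python3 -m crank '[{"turn":0.13},{"turn":0.124},{"x":3.2,"y":-3.6},{"x":3.2,"y":-3.6},{"x":3.2,"y":-3.6}]' 0; python3 -m crank '[{"x":3.2,"y":-3.6},{"x":3.2,"y":-3.6},{"x":3.2,"y":-3.6},{"x":3.2,"y":-3.6},{"x":3.2,"y":-3.6}]'
```

```text
schema error: expected keys x, y, z, turn
schema error: expected keys x, y, z, turn
```

```bash
python3 - <<'E'
from h import *
snap('wrist','w1'); s=manip.state(); print(s['time'],s['tool_pos'],s['tool_rot'],s['contact_force'])
m=manip.camera_model('wrist'); print(np.linalg.inv(m['world_to_cam']).round(3))
E
```

```text
0.15 [ 0.18030885 -0.59790942  0.23032074] [-8.15674878e-04  9.89301886e-01  1.45880472e-01 -2.19007726e-05] [ 0.07400262 -0.46605168 -0.24069733]
[[ 0.289 -0.913 -0.287  0.254]
 [-0.957 -0.276 -0.085 -0.577]
 [-0.002  0.299 -0.954  0.373]
 [ 0.     0.     0.     1.   ]]
```

View pics/w1.png

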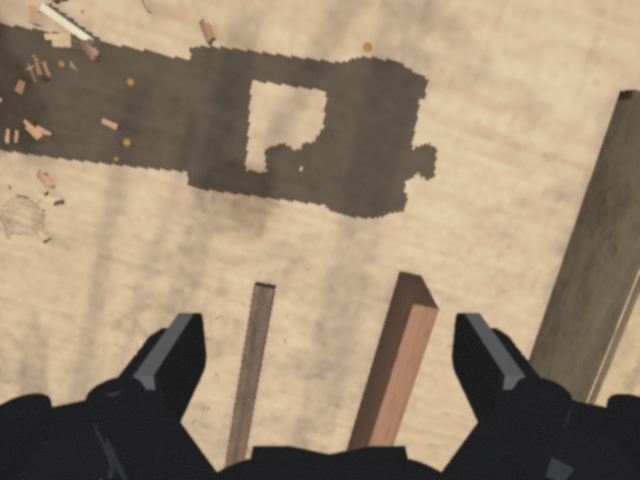

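The wrist view shows only bare bench and the open fingers, because the rows were refused: each one needs all four keys.

```bash
python3 -m crank '[{"x":0,"y":0,"z":0,"turn":0.13},{"x":0,"y":0,"z":0,"turn":0.124},{"x":3.2,"y":-3.6,"z":0,"turn":0},{"x":3.2,"y":-3.6,"z":0,"turn":0},{"x":3.2,"y":-3.6,"z":0,"turn":0}]' 0; python3 -m crank '[{"x":3.2,"y":-3.6,"z":0,"turn":0},{"x":3.2,"y":-3.6,"z":0,"turn":0},{"x":3.2,"y":-3.6,"z":0,"turn":0},{"x":3.2,"y":-3.6,"z":0,"turn":0},{"x":3.2,"y":-3.6,"z":0,"turn":0}]'
```

```text
time: 0.65
tool_pos: [0.2726, -0.4854, 0.2308]
tool_rot: [-0.0, 1.0, 0.019, -0.0]
contact_force: [0.6, -0.1, -0.2]
gripper_width: 0.143
grasp_force: 0.0
time: 1.15
tool_pos: [0.4258, -0.2988, 0.2311]
tool_rot: [0.0, 1.0, 0.019, 0.0]
contact_force: [1.6, 0.3, -0.0]
gripper_width: -0.0
grasp_force: 0.0
```

```bash
python3 -m crank '[{"x":3.2,"y":-3.7,"z":0,"turn":0},{"x":3.2,"y":-3.7,"z":0,"turn":0},{"x":3.2,"y":-3.7,"z":0,"turn":0},{"x":3.2,"y":-3.7,"z":0,"turn":0}]' >/dev/null; python3 -m crank '[{"x":3.2,"y":-3.7,"z":0,"turn":0},{"x":3.2,"y":-3.7,"z":0,"turn":0},{"x":3.2,"y":-3.7,"z":0,"turn":0},{"x":3.2,"y":-3.7,"z":0,"turn":0.12},{"x":0,"y":0,"z":0,"turn":0}]'
python3 - <<'E'
from h import *
snap('wrist','w2')
P=world('w2'); zz=P[...,2]; s=manip.state(); print(s['tool_pos'])
top=(zz>.1)&(zz<.14); z0=np.nanmedian(zz[top]); top&=abs(zz-z0)<.005; tp=P[top]; r=cv2.minAreaRect(tp[:,:2].astype(np.float32)); print(z0,top.sum(),r,cv2.boxPoints(r).tolist())
E
```

```text
time: 2.05
tool_pos: [0.6712, 0.0097, 0.2299]
tool_rot: [-0.001, 0.999, -0.039, -0.0]
contact_force: [-0.8, -0.2, 0.6]
gripper_width: 0.005
grasp_force: 0.0
[0.66999072 0.00751294 0.22997169]
0.11344756165873071 13518 ((0.6732964515686035, 0.0057205092161893845), (0.05619370564818382, 0.10086426138877869), 85.76239776611328) [[0.620926022529602, -0.018572965636849403], [0.7215145826339722, -0.026026098057627678], [0.725666880607605, 0.030013984069228172], [0.6250783205032349, 0.0374671146273613]]
```

View pics/w2.png

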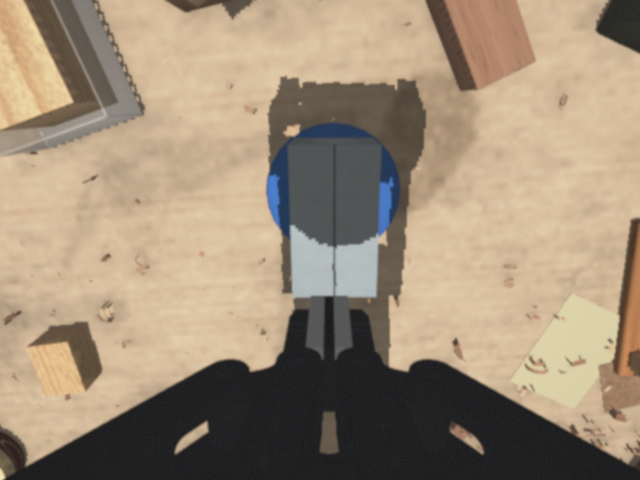

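The block is clear in the wrist view: near edge at row 296, far edge at row 140, and its top centre line vertical at column 334, so the tool is aligned with it. The bystander caul is at (63,355). Now I'll feel for the top.

```bash
python3 -m crank '[{"x":0,"y":0,"z":4,"turn":0},{"x":0,"y":0,"z":4,"turn":0},{"x":0,"y":0,"z":2,"turn":0},{"x":0,"y":0,"z":0,"turn":0},{"x":0,"y":0,"z":0,"turn":0}]'; python3 -m crank '[{"x":0,"y":0,"z":0.5,"turn":0},{"x":0,"y":0,"z":0.3,"turn":0},{"x":0,"y":0,"z":0,"turn":0},{"x":0,"y":0,"z":0,"turn":0}]';for i in 1 2; do python3 -m crank '[{"x":0,"y":0,"z":0.2,"turn":0},{"x":0,"y":0,"z":0,"turn":0},{"x":0,"y":0,"z":0,"turn":0}]'; done
```

```text
time: 2.6
tool_pos: [0.6691, 0.0042, 0.1317]
tool_rot: [0.0, 0.999, -0.041, -0.0]
contact_force: [1.0, -0.6, 1.3]
gripper_width: 0.005
grasp_force: 0.0
time: 3.0
tool_pos: [0.6697, 0.005, 0.124]
tool_rot: [0.0, 0.999, -0.041, 0.0]
contact_force: [-1.0, 0.3, 0.7]
gripper_width: -0.001
grasp_force: 0.0
time: 3.3
tool_pos: [0.6693, 0.0051, 0.1212]
tool_rot: [-0.0, 0.999, -0.041, -0.0]
contact_force: [-0.6, -0.7, -0.5]
gripper_width: -0.002
grasp_force: 0.0
time: 3.6
tool_pos: [0.6693, 0.005, 0.1192]
tool_rot: [-0.0, 0.999, -0.041, -0.0]
contact_force: [0.3, 1.0, 0.7]
gripper_width: 0.001
grasp_force: 0.0
```

```bash
python3 -m crank '[{"x":0,"y":0,"z":0.2,"turn":0},{"x":0,"y":0,"z":0.1,"turn":0},{"x":0,"y":0,"z":0,"turn":0}]'|sed -n 2,4p; for i in 1 2; do python3 -m crank '[{"x":0,"y":0,"z":0.1,"turn":0},{"x":0,"y":0,"z":0,"turn":0}]'|sed -n 2,4p; done
```

```text
tool_pos: [0.6692, 0.005, 0.1159]
tool_rot: [-0.0, 0.999, -0.041, -0.0]
contact_force: [-0.1, 0.8, 0.3]
tool_pos: [0.6693, 0.005, 0.1151]
tool_rot: [-0.0, 0.999, -0.041, -0.0]
contact_force: [-1.0, -1.2, 0.1]
tool_pos: [0.6693, 0.0051, 0.1141]
tool_rot: [-0.0, 0.999, -0.041, -0.0]
contact_force: [0.6, 0.3, 0.1]
```

```bash
for i in 1 2 3; do python3 -m crank '[{"x":0,"y":0,"z":0.05,"turn":0},{"x":0,"y":0,"z":0,"turn":0}]'|sed -n 2,4p; done
```

```text
tool_pos: [0.6693, 0.005, 0.1137]
tool_rot: [-0.0, 0.999, -0.041, -0.0]
contact_force: [-0.1, -0.0, -0.8]
tool_pos: [0.6693, 0.005, 0.1132]
tool_rot: [0.0, 0.999, -0.041, -0.0]
contact_force: [-0.4, 0.5, 0.6]
tool_pos: [0.6694, 0.005, 0.1131]
tool_rot: [0.0, 0.999, -0.041, 0.0]
contact_force: [-0.5, 0.3, 0.2]
```

```bash
for i in 1 2 3; do python3 -m crank '[{"x":0,"y":0,"z":0.05,"turn":0},{"x":0,"y":0,"z":0,"turn":0}]'|sed -n 2,4p; done
```

```text
tool_pos: [0.6695, 0.005, 0.1131]
tool_rot: [0.0, 0.999, -0.041, 0.0]
contact_force: [-2.9, 0.4, 5.7]
tool_pos: [0.6694, 0.005, 0.1131]
tool_rot: [0.0, 0.999, -0.041, 0.0]
contact_force: [-3.8, 1.2, 7.5]
tool_pos: [0.6695, 0.005, 0.1131]
tool_rot: [0.0, 0.999, -0.041, 0.0]
contact_force: [-4.3, 0.6, 9.5]
```

Contact is at TCP z = 0.1131, so the bore axis is at about 0.087. The depth reading agrees. Next I'll retract, go above the arm and open.

```bash
python3 -m crank '[{"x":0,"y":0,"z":-4,"turn":0},{"x":0,"y":0,"z":-4,"turn":0},{"x":0,"y":0,"z":-2,"turn":-0.121},{"x":-2.57,"y":4.1,"z":0,"turn":0},{"x":-2.57,"y":4.1,"z":0,"turn":0}]' 100 >/dev/null; python3 -m crank '[{"x":-2.57,"y":4.1,"z":0,"turn":0},{"x":-2.57,"y":4.1,"z":0,"turn":0},{"x":-2.57,"y":4.1,"z":0,"turn":0},{"x":-2.57,"y":4.1,"z":0,"turn":0},{"x":-2.57,"y":4.1,"z":0,"turn":0}]' >/dev/null;  python3 -m crank '[{"x":0,"y":0,"z":0,"turn":0},{"x":0,"y":0,"z":0,"turn":0}]'
python3 - <<'E'
from h import *
s=manip.state(); p,d=snap('wrist','w3'); P=world('w3'); zz=P[...,2]
print(s['tool_pos'],s['tool_rot'])
im=p.astype(int); m=np.zeros((480,640),bool); m[100:440,200:440]=1
t=m&(zz>.064)&(zz<.077); tp=P[t][:,:2].astype(np.float32); r=cv2.minAreaRect(tp); print(t.sum(),r,cv2.boxPoints(r).round(4).tolist())
print(cv2.fitLine(tp,cv2.DIST_L2,0,.01,.01).ravel(), np.nanpercentile(zz[t],98))
red=m&(im[...,0]>im[...,1]+60)&(im[...,0]>im[...,2]+60)&(zz>.06); print(red.sum(),np.argwhere(red).mean(0),P[red].mean(0))
E
```

```text
time: 6.7
tool_pos: [0.5005, -0.2896, 0.2108]
tool_rot: [-0.0, 1.0, 0.019, 0.0]
contact_force: [0.5, 1.3, -0.7]
gripper_width: 1.001
grasp_force: 0.0
[ 0.50051867 -0.28963925  0.21084495] [-2.68570330e-04  9.99825946e-01  1.86545537e-02  1.14424309e-04]
8647 ((0.5143544673919678, -0.2945058345794678), (0.1294388324022293, 0.04262104630470276), 2.17360782623291) [[0.4489000141620636, -0.27570000290870667], [0.4505000114440918, -0.3183000087738037], [0.579800009727478, -0.3133000135421753], [0.5781999826431274, -0.27079999446868896]]
[ 0.99998814  0.00486577  0.51940495 -0.29582244] 0.07597242130901903
336 [112.70833333 341.29464286] [ 0.57141446 -0.29572044  0.07123192]
```

View pics/w3.png

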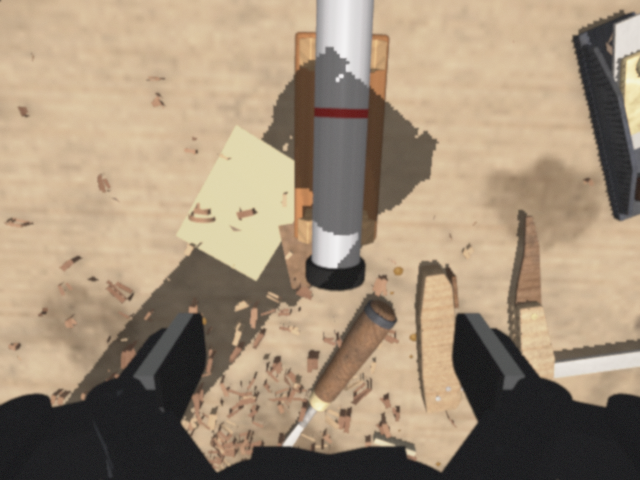

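The wrist view shows the tube with its ring at (341,113) and the cap at about (335,272). The tube's midline passes through (344.5,20) and (338,200).

```bash
python3 - <<'E'
from h import *
z=np.load('pics/w3.npz'); K=z['K']; Ti=np.linalg.inv(z['T'])
def ray(u,v,h):
    d=Ti[:3,:3]@np.linalg.inv(K)@[u,v,1]; return (Ti[:3,3]+d*(h-Ti[2,3])/d[2]).round(4)
for u,v,h in((344.5,20,.06),(338,200,.06),(341,113,.0735),(335,255,.0785),(335.5,288,.06)): print(u,v,ray(u,v,h))
# edges by image: tube L/R columns where height > .05 per row
P=world('w3')
for v in(30,80,150,210):
    c=[u for u in range(290,400) if P[v,u,2]>.05]; L,R=min(c),max(c); a,b=ray(L,v,.058),ray(R,v,.058); print(v,L,R,((a+b)/2)[:2])
E
```

```text
344.5 20 [ 0.6267 -0.2954  0.06  ]
338 200 [ 0.5121 -0.2965  0.06  ]
341 113 [ 0.5713 -0.2955  0.0735]
335 255 [ 0.4776 -0.2956  0.0785]
335.5 288 [ 0.4446 -0.2976  0.06  ]
30 316 371 [ 0.62135 -0.29515]
80 315 369 [ 0.59165 -0.2956 ]
150 314 365 [ 0.5466 -0.296 ]
210 312 361 [ 0.50435 -0.2958 ]
```

```bash
python3 -m crank '[{"x":3.34,"y":0.65,"z":0,"turn":0.024},{"x":0,"y":0,"z":4,"turn":0},{"x":0,"y":0,"z":4,"turn":0},{"x":0,"y":0,"z":3,"turn":0},{"x":0,"y":0,"z":0,"turn":0}]'; python3 - <<'E'
from h import *
snap('wrist','w4'); print(manip.state()['tool_pos'])
E
```

```text
time: 7.25
tool_pos: [0.5322, -0.29, 0.0951]
tool_rot: [-0.003, 1.0, 0.009, -0.004]
contact_force: [0.6, 0.6, -0.4]
gripper_width: 0.998
grasp_force: 0.0
[ 0.53386911 -0.29141633  0.09851817]
```

View pics/w4.png

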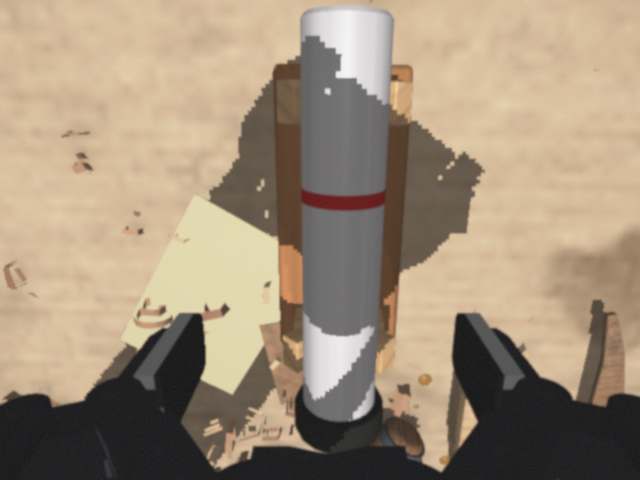

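The tube's midline is at about column 340 near the fingers, against 330 for the finger centre, so it sits about 5 mm towards tool +y. The ring is at (343,201). I'll settle and correct.

```bash
python3 -m crank '[{"x":0,"y":0.3,"z":0,"turn":0},{"x":0,"y":0,"z":0,"turn":0},{"x":0,"y":0,"z":0,"turn":0}]'|head -4
```

```text
time: 7.6
tool_pos: [0.5361, -0.2979, 0.1039]
tool_rot: [0.001, 1.0, 0.008, 0.002]
contact_force: [-0.3, -0.6, 0.4]
```

```bash
python3 -m crank '[{"x":0,"y":-0.2,"z":2.5,"turn":0},{"x":0,"y":0,"z":2.5,"turn":0},{"x":0,"y":0,"z":1.5,"turn":0},{"x":0,"y":0,"z":0.5,"turn":0},{"x":0,"y":0,"z":0,"turn":0}]';python3 -m crank '[{"x":0,"y":0,"z":0,"turn":0},{"x":0,"y":0,"z":0,"turn":0}]'
```

```text
time: 8.1
tool_pos: [0.5346, -0.295, 0.0312]
tool_rot: [-0.0, 1.0, 0.008, -0.0]
contact_force: [0.2, 0.2, 0.1]
gripper_width: 0.996
grasp_force: 0.0
time: 8.3
tool_pos: [0.5356, -0.2958, 0.0329]
tool_rot: [0.001, 1.0, 0.008, 0.001]
contact_force: [-0.6, 0.5, 0.9]
gripper_width: 1.001
grasp_force: 0.0
```

```bash
python3 -m crank '[{"x":0,"y":0,"z":0,"turn":0},{"x":0,"y":0,"z":0,"turn":0},{"x":0,"y":0,"z":0,"turn":0},{"x":0,"y":0,"z":0,"turn":0},{"x":0,"y":0,"z":0,"turn":0}]' 0;python3 -m crank '[{"x":0,"y":0,"z":0,"turn":0},{"x":0,"y":0,"z":0,"turn":0},{"x":0,"y":0,"z":0,"turn":0}]'
```

```text
time: 8.8
tool_pos: [0.5348, -0.2953, 0.0318]
tool_rot: [0.0, 1.0, 0.008, 0.0]
contact_force: [-1.0, 0.6, 3.3]
gripper_width: 0.401
grasp_force: 59.7
time: 9.1
tool_pos: [0.5348, -0.2953, 0.0317]
tool_rot: [0.0, 1.0, 0.008, 0.0]
contact_force: [-1.5, 0.2, 4.3]
gripper_width: 0.403
grasp_force: 59.9
```

```bash
python3 -m crank '[{"x":0,"y":0,"z":-0.5,"turn":0},{"x":0,"y":0,"z":-1.5,"turn":0},{"x":0,"y":0,"z":-3,"turn":0},{"x":0,"y":0,"z":-3,"turn":0},{"x":0,"y":0,"z":-2,"turn":0}]'; python3 -m crank '[{"x":0,"y":0,"z":-1,"turn":0.093},{"x":-0.83,"y":-2,"z":0,"turn":0},{"x":-0.83,"y":-3.5,"z":0,"turn":0},{"x":-0.83,"y":-4,"z":0,"turn":0},{"x":-0.83,"y":-4,"z":0,"turn":0}]' >/dev/null; python3 -m crank '[{"x":-0.83,"y":-4,"z":0,"turn":0},{"x":-0.83,"y":-4,"z":0,"turn":0},{"x":-0.83,"y":-4,"z":0,"turn":0},{"x":-0.83,"y":-3.5,"z":0,"turn":0},{"x":0,"y":-2,"z":0,"turn":0}]' >/dev/null;  python3 -m crank '[{"x":0,"y":0,"z":0,"turn":0},{"x":0,"y":0,"z":0,"turn":0},{"x":0,"y":0,"z":0,"turn":0},{"x":0,"y":0,"z":0,"turn":0}]'; python3 - <<'E'
from h import *
snap('wrist','w5'); print(manip.state()['tool_pos'])
E
```

```text
time: 9.6
tool_pos: [0.5354, -0.2954, 0.1343]
tool_rot: [0.001, 1.0, 0.008, 0.001]
contact_force: [0.1, -0.2, -0.6]
gripper_width: 0.403
grasp_force: 59.9
time: 11.0
tool_pos: [0.4924, 0.0182, 0.1414]
tool_rot: [0.0, 0.999, -0.039, -0.0]
contact_force: [-0.2, -0.9, -2.1]
gripper_width: 0.4
grasp_force: 60.2
[0.49242686 0.01828862 0.14133467]
```

View pics/w5.png

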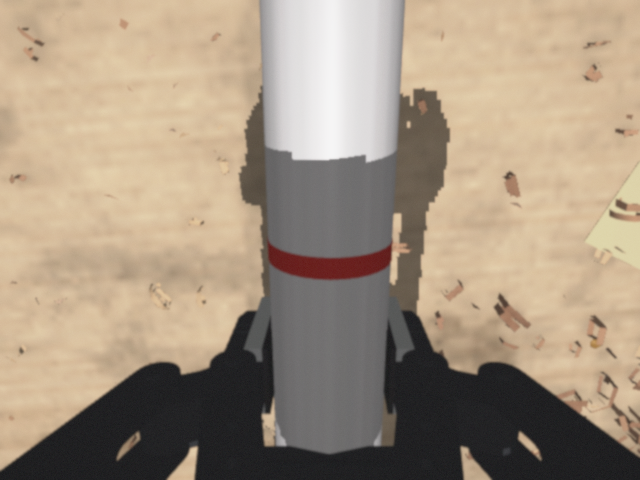

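The arm is held straight: ring at (330,265), axis at column 330 to 332. The block is out of view, above the top of the picture. I'll compare lateral offsets using the same camera.

```bash
python3 - <<'E'
from h import *
z=np.load('pics/w5.npz'); K=z['K']; Ti=np.linalg.inv(z['T']); print(K[0,0],K[0,2])
def ray(z,u,v,h):
    K=z['K']; Ti=np.linalg.inv(z['T']); d=Ti[:3,:3]@np.linalg.inv(K)@[u,v,1]; return (Ti[:3,3]+d*(h-Ti[2,3])/d[2])
im=cv2.cvtColor(cv2.imread('pics/w5.png'),cv2.COLOR_BGR2RGB).astype(int); P=world('w5')
h=.1413+.0238
pts=[]
for v in range(10,290,20):
    c=[u for u in range(200,460) if P[v,u,2]>.15]; a,b=ray(z,min(c),v,h),ray(z,max(c)+1,v,h); pts.append((a+b)[:2]/2)
pts=np.array(pts); k=np.polyfit(pts[:,0],pts[:,1],1); print('arm yaw',np.degrees(np.arctan(k[0])),'y at .5,.6',np.polyval(k,[.4924,.5,.6]))
t=(P[...,2]>.15)&np.isfinite(P[...,2]); 
for lo,hi in((.53,.545),(.55,.565),(.565,.58)):
    q=t&(P[...,0]>lo)&(P[...,0]<hi)&(P[...,2]<.2); print('ridge z',lo,np.percentile(P[q][:,2],[90,98]))
red=(im[...,0]>im[...,1]+50)&(im[...,0]>im[...,2]+50)&t; print('red',P[red].mean(0), ray(z,330,268,h+.018))
# block edges in w2
z2=np.load('pics/w2.npz'); P=world('w2'); pts=[]
for v in range(150,290,10):
    c=[u for u in range(250,420) if .105<P[v,u,2]<.12]; pts.append((ray(z2,min(c),v,.1131)+ray(z2,max(c)+1,v,.1131))[:2]/2)
pts=np.array(pts); k2=np.polyfit(pts[:,0],pts[:,1],1); print('block yaw',np.degrees(np.arctan(k2[0])),np.polyval(k2,[.5,.6,.623]))
c=[v for v in range(100,340) if .105<P[v,313,2]<.12]; print(c[0],c[-1],ray(z2,334,c[-1]+1,.1131),ray(z2,334,c[0],.1131))
print('seam',ray(z2,334,150,.1131),ray(z2,334,285,.1131))
E
```

```text
426.20822882015085 328.6657257721031
arm yaw -4.886782617056629 y at .5,.6 [0.01733997 0.01669019 0.0081404 ]
ridge z 0.53 [0.18343944 0.18409721]
ridge z 0.55 [0.18344518 0.18408778]
ridge z 0.565 [0.18343308 0.18415069]
red [0.52903003 0.01449065 0.18075181] [0.52893929 0.01427737 0.1831    ]
block yaw -4.251386979143307 [0.01833556 0.01090184 0.00919209]
144 295 [0.62435518 0.00923678 0.1131    ] [0.72381807 0.00193534 0.1131    ]
seam [0.72029041 0.0021943  0.1131    ] [0.63233181 0.00865122 0.1131    ]
```

```bash
python3 -m crank '[{"x":0,"y":-0.16,"z":3,"turn":-0.011},{"x":0,"y":0,"z":3,"turn":0},{"x":0,"y":0,"z":1.5,"turn":0},{"x":0,"y":0,"z":0.3,"turn":0},{"x":0,"y":0,"z":0,"turn":0}]'>/dev/null; python3 -m crank '[{"x":0,"y":0,"z":0,"turn":0},{"x":0,"y":0,"z":0,"turn":0},{"x":0,"y":0,"z":0,"turn":0},{"x":0,"y":0,"z":0,"turn":0}]'; python3 - <<'E'
from h import *
snap('scene','s6');snap('side','d6')
a=cv2.imread('pics/s6.png')[170:290,230:390]; b=cv2.imread('pics/d6.png')[170:290,230:390]
cv2.imwrite('pics/c6.png',cv2.resize(np.vstack([a,b]),None,fx=2.5,fy=2.5,interpolation=cv2.INTER_CUBIC))
E
```

```text
time: 11.95
tool_pos: [0.493, 0.0207, 0.0641]
tool_rot: [0.0, 0.999, -0.033, 0.001]
contact_force: [-0.1, 0.4, -1.5]
gripper_width: 0.406
grasp_force: 60.2
```

View pics/c6.png

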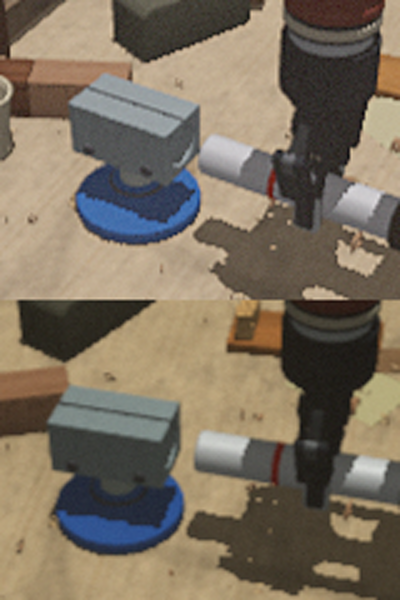

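The crops show the tube level with and in line with the bore mouth on the block's right face. I'll make a small correction and advance gently.

```bash
python3 -m crank '[{"x":0.5,"y":0.07,"z":0.07,"turn":0},{"x":0.7,"y":0,"z":0,"turn":0},{"x":0.5,"y":0,"z":0,"turn":0},{"x":0,"y":0,"z":0,"turn":0},{"x":0,"y":0,"z":0,"turn":0}]'|head -4; for i in 1 2; do python3 -m crank '[{"x":0.3,"y":0,"z":0,"turn":0},{"x":0,"y":0,"z":0,"turn":0},{"x":0,"y":0,"z":0,"turn":0}]'|head -4;done
```

```text
time: 12.55
tool_pos: [0.5096, 0.0189, 0.0625]
tool_rot: [-0.0, 0.999, -0.033, -0.0]
contact_force: [0.9, -0.3, -1.4]
time: 12.85
tool_pos: [0.5124, 0.0187, 0.0626]
tool_rot: [0.0, 0.999, -0.033, -0.0]
contact_force: [-0.6, 0.5, -1.5]
time: 13.15
tool_pos: [0.5155, 0.0185, 0.0626]
tool_rot: [0.0, 0.999, -0.033, 0.0]
contact_force: [-0.3, -0.3, -2.2]
```

```bash
python3 -m crank '[{"x":0,"y":0.03,"z":-0.07,"turn":0},{"x":0.3,"y":0,"z":0,"turn":0},{"x":0,"y":0,"z":0,"turn":0}]'|head -4; for i in 1 2 3 4; do python3 -m crank '[{"x":0.3,"y":0,"z":0,"turn":0},{"x":0,"y":0,"z":0,"turn":0}]'|head -4;done
```

```text
time: 13.45
tool_pos: [0.5188, 0.018, 0.0635]
tool_rot: [0.0, 0.999, -0.033, 0.0]
contact_force: [0.2, 0.1, -1.2]
time: 13.65
tool_pos: [0.5218, 0.0178, 0.0634]
tool_rot: [-0.0, 0.999, -0.033, 0.0]
contact_force: [-0.1, 0.7, -1.9]
time: 13.85
tool_pos: [0.5247, 0.0176, 0.0634]
tool_rot: [0.0, 0.999, -0.033, 0.0]
contact_force: [0.2, 0.6, -2.0]
time: 14.05
tool_pos: [0.5277, 0.0174, 0.0634]
tool_rot: [0.0, 0.999, -0.033, 0.0]
contact_force: [0.4, 0.2, -2.0]
time: 14.25
tool_pos: [0.5307, 0.0172, 0.0634]
tool_rot: [0.0, 0.999, -0.033, 0.0]
contact_force: [0.1, 0.2, -1.9]
```

The end is about 12 mm inside the bore with no contact force. Continuing.

```bash
for i in 1 2 3 4; do python3 -m crank '[{"x":0.5,"y":0.004,"z":0,"turn":0},{"x":0.5,"y":0.003,"z":0,"turn":0},{"x":0,"y":0,"z":0,"turn":0}]'|sed -n 2,4p;done; python3 - <<'E'
from h import *
snap('wrist','w7'); print(manip.state()['ft_torque'])
E
```

```text
tool_pos: [0.5412, 0.0164, 0.0636]
tool_rot: [0.0, 0.999, -0.033, 0.0]
contact_force: [0.0, -0.0, -1.9]
tool_pos: [0.5511, 0.0157, 0.0635]
tool_rot: [0.0, 0.999, -0.033, 0.0]
contact_force: [0.3, -0.2, -2.8]
tool_pos: [0.5611, 0.0149, 0.0636]
tool_rot: [0.0, 0.999, -0.033, 0.0]
contact_force: [-0.0, 0.4, -2.3]
tool_pos: [0.571, 0.0142, 0.0635]
tool_rot: [0.0, 0.999, -0.033, 0.0]
contact_force: [-0.1, 0.3, -1.6]
[ 0.04884276 -0.02936945  0.03181878]
```

View pics/w7.png

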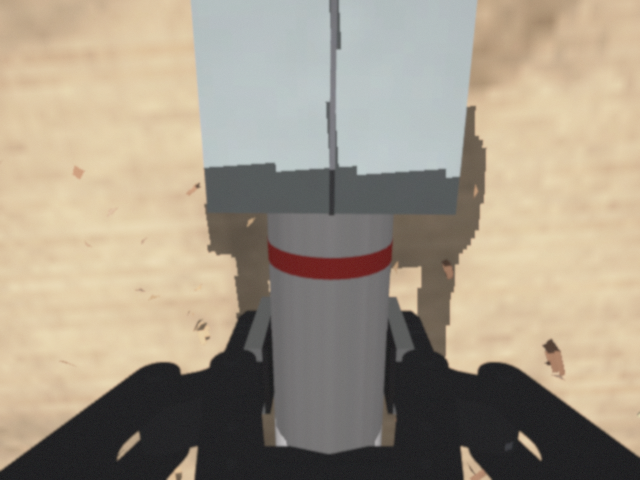

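The block's front edge is at row 214 and the ring's middle is at (330,268), with the tube centred under the seam. I'll compute the remaining gap.

```bash
python3 - <<'E'
from h import *
z=np.load('pics/w7.npz'); K=z['K']; Ti=np.linalg.inv(z['T'])
def ray(u,v,h):
    d=Ti[:3,:3]@np.linalg.inv(K)@[u,v,1]; return (Ti[:3,3]+d*(h-Ti[2,3])/d[2]).round(4)
im=cv2.cvtColor(cv2.imread('pics/w7.png'),cv2.COLOR_BGR2RGB).astype(int)
c=im[200:300,325:336].mean(1); r=[200+i for i in range(100) if c[i,0]>c[i,1]+50]; print(r[0],r[-1])
e,q=ray(330,214,.1131),ray(330,(r[0]+r[-1]+1)/2,.1053); print(e,q,(e-q)[0]/.997, ray(330,r[0],.1053)-ray(330,r[-1]+1,.1053))
E
```

```text
259 278
[0.6237 0.0097 0.1131] [0.6072 0.0107 0.1053] 0.016549648946840592 [ 0.0055 -0.0004  0.    ]
```

```bash
python3 -m crank '[{"x":0.5,"y":0.004,"z":0,"turn":0},{"x":0.5,"y":0.003,"z":0,"turn":0},{"x":0.4,"y":0.004,"z":0,"turn":0},{"x":0.2,"y":0,"z":0,"turn":0},{"x":0,"y":0,"z":0,"turn":0}]'>/dev/null; python3 -m crank '[{"x":0,"y":0,"z":0,"turn":0},{"x":0,"y":0,"z":0,"turn":0}]'|sed -n 2,4p;  python3 - <<'E'
from h import *
snap('wrist','w8')
z=np.load('pics/w8.npz'); K=z['K']; Ti=np.linalg.inv(z['T'])
im=cv2.cvtColor(cv2.imread('pics/w8.png'),cv2.COLOR_BGR2RGB).astype(int)
c=im[200:300,325:336].mean(1); r=[200+i for i in range(100) if c[i,0]>c[i,1]+50]; print(r and (r[0],r[-1]))
E
```

```text
tool_pos: [0.586, 0.0132, 0.0632]
tool_rot: [-0.0, 0.999, -0.033, -0.0]
contact_force: [0.2, 0.6, -0.9]
[]
```

View pics/w8.png

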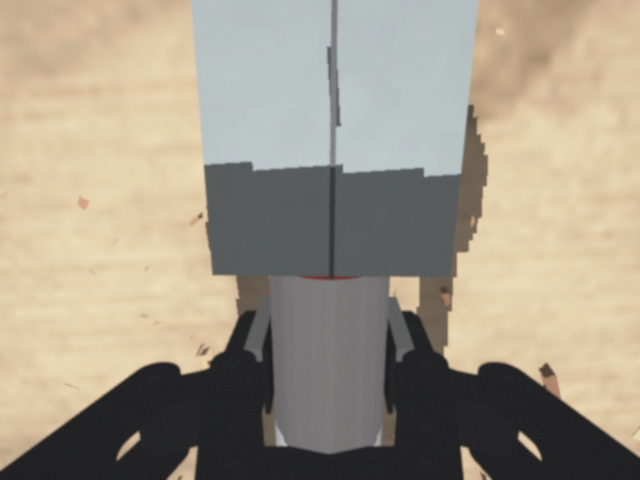

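The block edge is at row 276 with a sliver of red still showing, about 1.5 mm short. I'll push that last bit in, then settle the tube onto the bore floor before release.

```bash
python3 -m crank '[{"x":0.15,"y":0,"z":0,"turn":0},{"x":0,"y":0,"z":0,"turn":0},{"x":0,"y":0,"z":0,"turn":0}]'|sed -n 2,4p; for i in 1 2 3; do python3 -m crank '[{"x":0,"y":0,"z":0.04,"turn":0},{"x":0,"y":0,"z":0,"turn":0},{"x":0,"y":0,"z":0,"turn":0}]'|sed -n 2,4p; done
```

```text
tool_pos: [0.5877, 0.013, 0.0634]
tool_rot: [-0.0, 0.999, -0.033, 0.0]
contact_force: [0.5, 0.3, -1.4]
tool_pos: [0.5877, 0.013, 0.0629]
tool_rot: [-0.0, 0.999, -0.033, -0.0]
contact_force: [-0.4, -0.5, -1.9]
tool_pos: [0.5877, 0.013, 0.0625]
tool_rot: [-0.0, 0.999, -0.033, -0.0]
contact_force: [0.3, 0.1, -2.0]
tool_pos: [0.5877, 0.013, 0.0622]
tool_rot: [0.0, 0.999, -0.033, 0.0]
contact_force: [-0.4, -0.2, -1.5]
```

Good: the ring's middle is at the mouth to within about 0.3 mm, and the tube is near the bore floor. Releasing.

```bash
python3 -m crank '[{"x":0,"y":0,"z":0,"turn":0},{"x":0,"y":0,"z":0,"turn":0},{"x":0,"y":0,"z":0,"turn":0},{"x":0,"y":0,"z":0,"turn":0},{"x":0,"y":0,"z":0,"turn":0}]' 100;python3 -m crank '[{"x":0,"y":0,"z":0,"turn":0},{"x":0,"y":0,"z":-0.5,"turn":0},{"x":0,"y":0,"z":-1.5,"turn":0},{"x":0,"y":0,"z":-3,"turn":0},{"x":0,"y":0,"z":-3,"turn":0}]' ; python3 -m crank '[{"x":0,"y":0,"z":-3,"turn":0},{"x":-3,"y":0,"z":-3,"turn":0},{"x":-4,"y":0,"z":-2,"turn":0},{"x":0,"y":0,"z":0,"turn":0},{"x":0,"y":0,"z":0,"turn":0}]'
python3 - <<'E'
from h import *
snap('wrist','w9'); snap('side','d9')
a=cv2.imread('pics/d9.png')[180:290,230:390]; b=cv2.imread('pics/w9.png')
cv2.imwrite('pics/c9.png',np.hstack([cv2.resize(a,(400,275),interpolation=cv2.INTER_CUBIC),cv2.resize(b,(366,275),interpolation=cv2.INTER_AREA)]))
E
```

```text
time: 17.95
tool_pos: [0.5878, 0.013, 0.0622]
tool_rot: [0.0, 0.999, -0.033, 0.0]
contact_force: [-0.7, 0.8, 0.2]
gripper_width: 1.002
grasp_force: 0.0
time: 18.45
tool_pos: [0.5875, 0.0131, 0.1437]
tool_rot: [-0.0, 0.999, -0.033, -0.0]
contact_force: [0.9, -0.0, 0.7]
gripper_width: 0.998
grasp_force: 0.0
time: 18.95
tool_pos: [0.5182, 0.0177, 0.2244]
tool_rot: [0.0, 0.999, -0.033, 0.002]
contact_force: [-0.2, 0.6, -0.4]
gripper_width: 1.002
grasp_force: 0.0
```

View pics/c9.png

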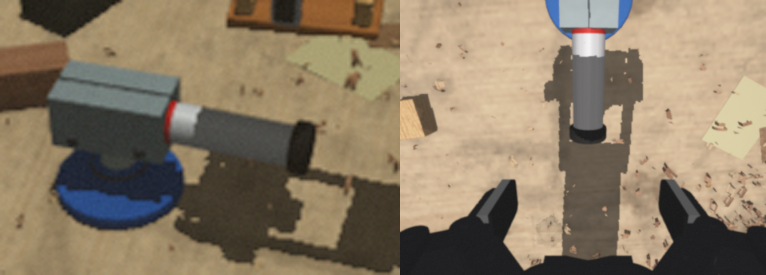

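The arm sits in the bore with the ring right at the mouth, and the gripper is well clear. One quick numeric check of the ring, then I'll hand in.

```bash
python3 - <<'E'
from h import *
z=np.load('pics/w9.npz'); K=z['K']; Ti=np.linalg.inv(z['T'])
def ray(u,v,h):
    d=Ti[:3,:3]@np.linalg.inv(K)@[u,v,1]; return (Ti[:3,3]+d*(h-Ti[2,3])/d[2]).round(4)
im=cv2.cvtColor(cv2.imread('pics/w9.png'),cv2.COLOR_BGR2RGB).astype(int)
c=im[0:150,325:336].mean(1); r=[i for i in range(150) if c[i,0]>c[i,1]+50]; print(r[0],r[-1])
print('ring rear x',ray(330,r[-1]+1,.104),'block edge x',ray(330,r[0],.1131))
E
```

```text
49 57
ring rear x [0.6196 0.0095 0.104 ] block edge x [0.6233 0.0093 0.1131]
```

```bash
python3 -c "
from plant import manip
print(manip.job_done())"
```

```text
the job is handed in; nothing more can be done
None
```

The support arm is in the clamp block's bore with the middle of its red ring about 1 mm from the mouth; I let go, backed the gripper clear and handed the job in at about 19 s.

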